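# Free the quill lock and hold the bench drill's bit down in the sleeve

### The arm

A 6-joint arm with a two-finger parallel gripper is mounted at the origin on the work surface. World frame = base frame: x ahead of the robot, y to its left, z up, the work surface at z = 0. Lengths are in mm, angles in rad, forces in N, time in s.
With the tool pointing down it reaches from about 300 to 1000 mm from the base axis. Payload 5.1 kg.
Tool frame: the origin (TCP) lies on the mounting face of the last link; the fingertips stand 190 mm ahead of it and the grasp point (between the pads) lies env.grasp_offset ahead of it (env.grasp_offset is the distance from the TCP to the grasp point, in mm); z points along the fingers, y is the line along which they close (so a half turn about z gives the same grasp; the last joint's range is limited). The gripper opens to 95 mm and grips with 3 to 60 N. Pads are 20 mm wide; open, the fingers measure 119 mm over their backs; the gripper's body (75 mm by 180 mm) begins 59 mm behind the grasp point.
Start: joints at [1.139, 0.124, 1.65, -0, 1.367, -0.083], TCP at [222.171, 610.841, 404.756] pointing down, gripper open.
Joint ranges: [-2.61, 2.61], [-1.02, 2.33], [0.03, 2.71], [-1.35, 4.49], [0.32, 2.68], [-2.91, 2.91]. Speed limits (rad/s): [2.57, 2.57, 3.14, 3.14, 3.14, 3.14].

### API

Orientations are given as [roll, pitch, yaw] about the fixed x, y, z axes, in that order (R = Rz(yaw) Ry(pitch) Rx(roll)).
In Python, from station import env, eyes, close_job gives the robot as it stands.
- The arm moves only by the tool move_arm, never from a script. Its argument "rows" is a list that holds one entry, the list of rows, each a list of 5 numbers: the closure, from -1 (fully open) to 1 (shut), so that 0 is half open, then the shift along the tool's x, y, z in units of 0.75 m (1.0 is 0.75 m), then the turn about the tool's z in units of 180 degrees (1.0 is 180 degrees). In form: [[[hand, dx, dy, dz, roll], ...]]. A call has 1 to 20 rows; each row shifts and turns the commanded pose from where the row before left it, along the tool's axes as they then stand; what a row does not reach is not made up. A row lasts 1/12 s, in which the tool goes at most 41.7 mm and 7.16 degrees, less where a joint would pass 70% of its speed; a pose out of reach is approached as far as the arm can. A call with a number of a shift or a turn outside -1 to 1 is refused whole. A call with a gripper value outside its range is refused whole. The fingers move at their own pace and stop on an object; "grip_force" is the grip in N (left out, the last holds). Time passes only in rows, so rows that do not move let the fingers close. It gives the time, the measured TCP pose, the force, the opening and the grip force at its end, in the units of the state.
- env.observe(): the state, without advancing time (a new reading comes with each control period).
- eyes.get_image(name): name is "side" or "top" or "wrist"; returns the picture (480x640x3 uint8, red, green, blue); there is no depth.
- eyes.camera_model(name): a dict with "intrinsics" (3x3 intrinsics, pixels), "k1" (the pictures are not rectified: a ray, as slopes to the right and down, at radius r is drawn at 1 + k1 r^2 times it, then the intrinsics apply), "extrinsics" (4x4, takes a point from camera to world coordinates). Camera axes: x right, y up, looking along -z (the intrinsics and any distortion apply to the point x, -y, -z); pixel columns grow to the right and rows downward; lengths in mm; the calibration is good to about 2 mm. A picture is of the moment at which its call begins: read the wrist's pose just before it. camera_model takes no time and is no camera call; for the wrist camera it gives the pose at the moment of the call.
- close_job(): hands the job in; it is judged then, once.
The state is a dict: "time": time; "qpos": joint angles; "qvel": joint speeds; "tau": joint torques, N m; "tcp_pos": TCP position; "orientation": TCP orientation; "contact_force": force on the tool from outside, world axes, zero at the start; "torque": the same for the moment, N m; "gripper_width": finger opening in mm; "finger_force": force on a finger pad.
Only numpy, scipy, OpenCV 4.12 (cv2) and the standard library are available. Lean on these libraries where they do the work, as an engineer would, in place of code of your own. Each camera call takes 0.05 s, during which the arm holds its last target. There are 200 camera calls.

### The job

On the bench drill, release the quill lock by turning the bar knob on top of the head clockwise (seen from above) until it clicks over to its other position. Then bring the feed lever down by its ball handle until the drill bit stands 20 mm lower than at rest (within 4 mm), inside the brass sleeve, and keep it there against the return spring so that the sleeve stays centred while a colleague tightens the vice: finish while still holding the handle down. Leave the other things on the bench where they are.

Things in the scene. Friction and masses are not known exactly. Their poses are not given: they have to be found in the camera images.
- drill: Small bench drill, fixed to the bench: green base plate 230 x 150 x 14 mm, round column at the back, green head, 80 mm wide, with a grey top cover whose top is 240 mm above the bench, a machine vice with an upright brass sleeve under the chuck. Origin: under the machine, at bench height. Its x axis points from the machine's front to its back (column), y to the machine's left, z up. The feed lever is on the -y side and reaches past the front (-x).
- lock_grip (a point): Middle of the black bar knob of the quill lock, standing on top of the head; it turns about a vertical axis through this point. The bar is 42 mm long (along this frame's x), 14 mm wide (along y) and 37 mm high, from 254 to 291 mm above the bench; this point is 276 mm above the bench. Below the bar are a 40 mm disc and a flat steel tongue that turns with it (tops at 254 and 248 mm); nothing else on the machine's top reaches above 260 mm except the feed lever's ball handle.
- lock (a joint): Turn of the lock knob in rad, clockwise from above positive: 0 locked (bar along the machine's x), 1.0 released (both ends are stops). A spring detent pushes it back below 0.5 and on to 1.0 beyond; it takes up to about 0.12 N m. When locked, its tongue blocks the feed lever.
- feed_ball (a point): Centre of the black ball handle (diameter 32 mm) at the end of the feed lever, 140 mm from the lever's pivot. At rest it is 279 mm above the bench, 70 mm to the right (-y) of the middle of the machine, as the pivot is, about 151 mm in front of (-x) the machine's origin.
- feed_pivot (a point): Point on the feed lever's pivot axis in the plane of the ball, 200 mm above the bench, at x = -35 mm, y = -70 mm in the machine's frame. The axis is horizontal, along the machine's y; this frame turns with the lever.
- feed (a joint): Feed lever angle in rad: 0 at rest, with the ball 0.6 rad above level in front of the pivot; grows as the ball is pulled down; end stop at 0.9. The bit goes down 40 mm per rad, so 20 mm is 0.5 rad, where the ball is 214 mm above the bench (65 mm lower than at rest). A return spring resists with about 2 N at the ball at rest and 6 N at 0.5 rad, and lifts the lever back when let go.
- bit_tip (a point): Lower tip of the 8 mm drill bit in the chuck: 106 mm above the bench at rest, 7 mm above the mouth of the brass sleeve (outside diameter 30 mm, bore 21 mm).
- sleeve_a: Loose brass sleeve, 32 mm diameter, 85 mm high, standing on the bench; origin at its underside. To be left alone.
- sleeve_b: A second one, the same. To be left alone.
- spanner: Steel spanner 180 mm long lying on the bench along its x axis; origin at the middle of its underside. To be left alone.
- screwdriver: Screwdriver 200 mm long with a black handle, lying along its x axis; origin at the middle of its underside. To be left alone.

How it is judged:
By the outcome, as a careful person would: the job done as asked, in the order asked, and still so for the second after the job is handed in, while the arm keeps its last pose, push and grip.
It also fails if it takes over 51 s, if anything falls off the work surface, if the arm or the gripper's body presses on something with over 40 N, if the wrist force passes 120 N, or if a joint passes its speed limit or range.

## Working session

There is one attempt and no reset: what is moved stays moved. The work goes in short steps, Python scripts to look and compute and a tool call to move; the robot and the scene stay as the last step left them, time stands still between calls to the robot, and variables do not carry over. Pictures are saved under pics/ and viewed, at most 10 in all, crops included, and the job is handed in when it is done.

Besides the shell and the picture viewer there is one more tool, called after "Emit:" as name(argument=value, ...), one argument or row to a line, values as JSON. move_arm: Moves the arm, as the interface text tells. Its arguments: {"type":"object","properties":{"rows":{"type":"array","items":{"type":"array","items":{"type":"array","items":{"type":"number","minimum":-1,"maximum":1}}}},"grip_force":{"type":"number"}},"required":["rows"]}

```bash
ls; mkdir -p pics; python3 - <<'E'
from station import env, eyes
import cv2,numpy as np
np.set_printoptions(precision=2,suppress=True)
o=env.observe();print(o,env.grasp_offset)
ims=[]
for n in ("top","side"):
    m=eyes.camera_model(n);print(n,m)
    im=eyes.get_image(n);cv2.imwrite(f"pics/{n}0.png",im[:,:,::-1])
E
```

```text
pics
{'time': 0.0, 'qpos': array([ 1.14,  0.12,  1.65, -0.  ,  1.37, -0.08]), 'qvel': array([ 0., -0., -0.,  0.,  0.,  0.]), 'tau': array([ -0.  , -41.76, -35.99,   0.08,   0.05,  -0.  ]), 'tcp_pos': array([222.07, 610.63, 403.5 ]), 'orientation': array([-3.14, -0.  ,  2.79]), 'contact_force': array([ 0.27, -0.21,  0.57]), 'torque': array([-0.02, -0.  , -0.04]), 'finger_force': 0.0, 'gripper_width': 94.89669516425091} 171.3
top {'intrinsics': array([[595.81,   0.  , 312.4 ],
       [  0.  , 595.81, 244.41],
       [  0.  ,   0.  ,   1.  ]]), 'k1': -0.05899889089894798, 'extrinsics': array([[   0.01,    0.99,   -0.13,  327.82],
       [  -1.  ,    0.01,    0.  ,   32.1 ],
       [   0.  ,    0.13,    0.99, 1780.71],
       [   0.  ,    0.  ,    0.  ,    1.  ]])}
side {'intrinsics': array([[572.33,   0.  , 319.35],
       [  0.  , 572.33, 240.63],
       [  0.  ,   0.  ,   1.  ]]), 'k1': -0.068921033261127, 'extrinsics': array([[   0.71,    0.55,   -0.44,   23.11],
       [  -0.7 ,    0.55,   -0.45, -514.65],
       [  -0.  ,    0.63,    0.78, 1122.2 ],
       [   0.  ,    0.  ,    0.  ,    1.  ]])}
```

View pics/top0.png

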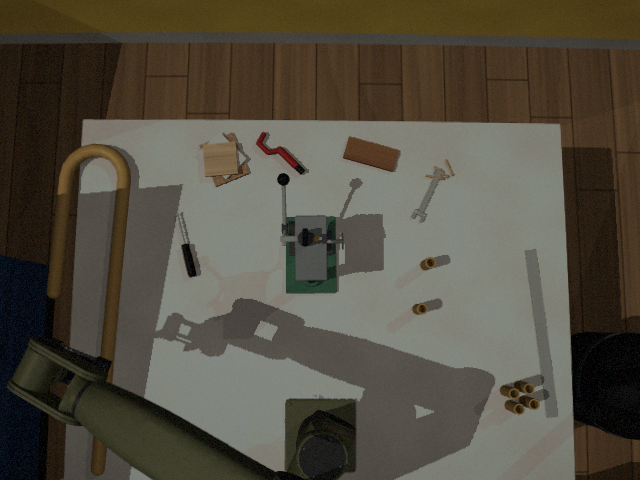

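View pics/side0.png

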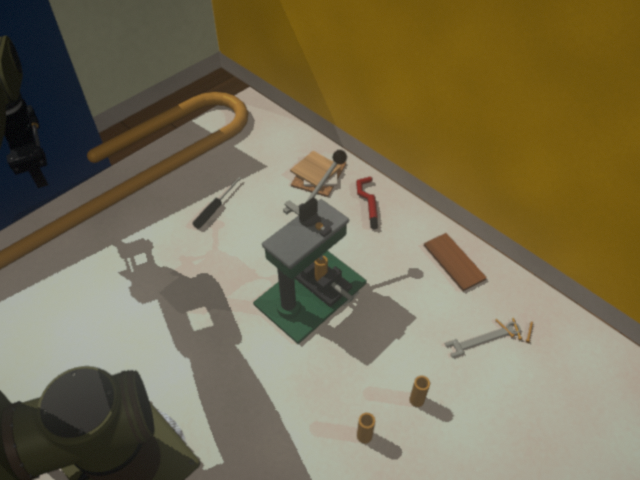

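The top view shows the machine with its front pointing away from the robot: ball at about (283,180), knob at (306,237), green plate corners around (287–337, 215–293). In the side view the ball is at (340,157) and the knob at about (309,209).

```bash
cat > h.py <<'E'
import numpy as np,cv2
from station import env,eyes
np.set_printoptions(precision=2,suppress=True)
def ray(m,u,v):
    K=m["intrinsics"];p=cv2.undistortPoints(np.array([[[u,v]]],float),K,np.array([m["k1"],0,0,0,0.]))[0,0]
    E=m["extrinsics"];d=E[:3,:3]@np.array([p[0],-p[1],-1.]);return E[:3,3],d
def onz(m,u,v,z):
    c,d=ray(m,u,v);return c+d*(z-c[2])/d[2]
def blobs(mask,amin=15):
    n,l,s,c=cv2.connectedComponentsWithStats(mask.astype(np.uint8))
    return [(s[i,4],s[i,:4],c[i]) for i in range(1,n) if s[i,4]>=amin]
def cross(m1,a,m2,b):
    c1,d1=ray(m1,*a);c2,d2=ray(m2,*b)
    t=np.linalg.lstsq(np.c_[d1,-d2],c2-c1,rcond=None)[0]
    p,q=c1+d1*t[0],c2+d2*t[1];return (p+q)/2,np.linalg.norm(p-q)
E
python3 - <<'E'
from h import *
T=cv2.imread("pics/top0.png");S=cv2.imread("pics/side0.png")
mt,ms=eyes.camera_model("top"),eyes.camera_model("side")
def dark(im,x0,y0,x1,y1,t=45):
    m=np.zeros(im.shape[:2],bool);m[y0:y1,x0:x1]=(im[y0:y1,x0:x1].max(2)<t);return blobs(m)
bt=dark(T,272,170,296,192);bs=dark(S,328,147,352,168);kt=dark(T,294,225,325,252);ks=dark(S,295,195,325,222)
for n,b in zip(("ball T","ball S","knob T","knob S"),(bt,bs,kt,ks)):print(n,b)
big=lambda b:max(b,key=lambda r:r[0])[2]
print("ball onz",onz(mt,*big(bt),279),onz(ms,*big(bs),279),cross(mt,big(bt),ms,big(bs)))
print("knob onz",onz(mt,*big(kt),276),cross(mt,big(kt),ms,big(ks)))
hsv=cv2.cvtColor(T,cv2.COLOR_BGR2HSV);g=(hsv[...,0]>60)&(hsv[...,0]<95)&(hsv[...,1]>90)&(hsv[...,2]>25)
m=np.zeros_like(g);m[200:305,275:350]=g[200:305,275:350]
c=np.argwhere(m)[:,::-1].astype(np.float32);r=cv2.minAreaRect(c);print(r,[onz(mt,*p,14) for p in cv2.boxPoints(r)])
cv2.imwrite("pics/crop1.png",np.hstack([cv2.resize(T[165:305,250:370],(480,560),interpolation=cv2.INTER_CUBIC)]))
E
```

```text
ball T [(np.int32(111), array([277, 173,  12,  13], dtype=int32), array([282.9 , 179.07]))]
ball S []
knob T [(np.int32(258), array([298, 228,  27,  19], dtype=int32), array([308.07, 237.66]))]
knob S []Traceback (most recent call last):
  File "<stdin>", line 9, in <module>
  File "<stdin>", line 8, in <lambda>
ValueError: max() iterable argument is empty
```

```bash
python3 - <<'E'
from h import *
T=cv2.imread("pics/top0.png");S=cv2.imread("pics/side0.png")
mt,ms=eyes.camera_model("top"),eyes.camera_model("side")
def dark(im,x0,y0,x1,y1,t=45):
    m=np.zeros(im.shape[:2],bool);m[y0:y1,x0:x1]=(im[y0:y1,x0:x1].max(2)<t);return blobs(m)
bt=dark(T,272,170,296,192);bs=dark(S,328,147,352,168,65);ks=dark(S,295,195,325,222,65)
for b in (bs,ks):print(b)
big=lambda b:max(b,key=lambda r:r[0])[2]
print("ball onz",onz(mt,*big(bt),279))
if bs:print(onz(ms,*big(bs),279),cross(mt,big(bt),ms,big(bs)))
print("knob onz",onz(mt,306,237,285))
if ks:print(onz(ms,*big(ks),276))
hsv=cv2.cvtColor(T,cv2.COLOR_BGR2HSV);g=(hsv[...,0]>60)&(hsv[...,0]<95)&(hsv[...,1]>90)&(hsv[...,2]>25)
m=np.zeros_like(g);m[200:305,275:350]=g[200:305,275:350]
c=np.argwhere(m)[:,::-1].astype(np.float32);r=cv2.minAreaRect(c);print(r,[onz(mt,*p,14) for p in cv2.boxPoints(r)])
a=cv2.resize(T[165:305,250:370],(480,560),interpolation=cv2.INTER_CUBIC);a=np.clip(a*1.8,0,255).astype(np.uint8)
cv2.imwrite("pics/crop1.png",a)
E
```

```text
[(np.int32(119), array([334, 151,  12,  12], dtype=int32), array([339.32, 156.63]))]
[(np.int32(361), array([299, 198,  22,  24], dtype=int32), array([309.12, 211.81]))]
ball onz [689.24 104.03 279.  ]
[692.33 104.12 279.  ] (array([689.69, 103.22, 281.02]), np.float64(2.3221752402713167))
knob onz [538.04  43.06 285.  ]
[537.73  38.04 276.  ]
((310.4999694824219, 254.5), (48.99999237060547, 74.99998474121094), 0.0) [array([411.26, 102.77,  14.  ]), array([636.36, 105.73,  14.  ]), array([637.6 , -41.64,  14.  ]), array([412.4 , -42.29,  14.  ])]
```

View pics/crop1.png

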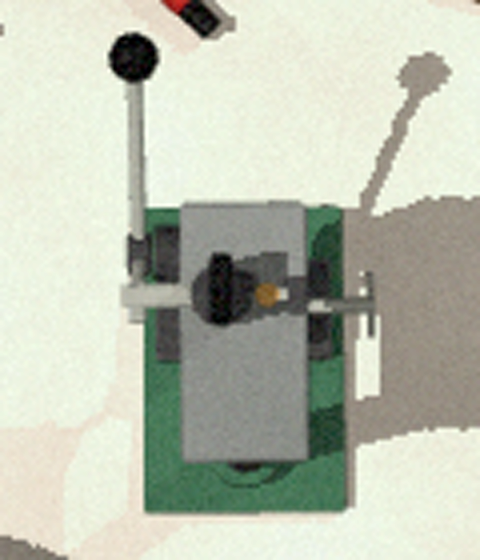

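Emit:
move_arm(
  rows=[
    [[-1,0,0,-0.0333,-0.0222],[-1,0,0,-0.0333,-0.0222],[-1,0,0,-0.0333,-0.0222],[-1,0,0,-0.0333,-0.0222],[-1,0,0,-0.0333,-0.0222]],
  ],
)

```text
time: 0.52
tcp_pos: [222.1, 610.7, 530.0]
orientation: [-3.14, -0.001, -3.138]
contact_force: [-0.3, -0.2, -0.2]
gripper_width: 95.6
finger_force: 0.0
```

Emit:
move_arm(
  rows=[
    [[0,-0.0212,-0.0381,0,0],[0,-0.0212,-0.0381,0,0],[0,-0.0212,-0.0381,0,0],[0,-0.0212,-0.0381,0,0],[0,-0.0212,-0.0381,0,0],[0,-0.0212,-0.0381,0,0],[0,-0.0212,-0.0381,0,0],[0,-0.0212,-0.0381,0,0],[0,-0.0212,-0.0381,0,0],[0,-0.0212,-0.0381,0,0],[0,-0.0212,-0.0381,0,0],[0,-0.0212,-0.0381,0,0],[0,-0.0212,-0.0381,0,0],[0,-0.0212,-0.0381,0,0],[0,-0.0212,-0.0381,0,0],[0,-0.0212,-0.0381,0,0],[0,-0.0212,-0.0381,0,0],[0,-0.0212,-0.0381,0,0],[0,-0.0212,-0.0381,0,0],[0,-0.0212,-0.0381,0,0]],
  ],
)

```text
time: 2.18
tcp_pos: [540.5, 37.7, 529.1]
orientation: [3.141, -0.001, 3.141]
contact_force: [0.1, 0.5, 0.0]
gripper_width: 47.4
finger_force: 0.0
```

```bash
python3 - <<'E'
from h import *
o=env.observe();print(o["time"],o["tcp_pos"],o["orientation"],o["gripper_width"],o["contact_force"])
print(eyes.camera_model("wrist"));cv2.imwrite("pics/w1.png",eyes.get_image("wrist")[:,:,::-1])
E
```

```text
2.1833 [540.55  37.7  529.13] [ 3.14 -0.    3.14] 47.374783531084766 [0.09 0.51 0.03]
{'intrinsics': array([[337.76,   0.  , 320.77],
       [  0.  , 337.76, 237.78],
       [  0.  ,   0.  ,   1.  ]]), 'k1': -0.04387844944686336, 'extrinsics': array([[  0.  ,  -0.97,  -0.23, 476.23],
       [  1.  ,   0.  ,   0.  ,  38.91],
       [ -0.  ,  -0.23,   0.97, 509.35],
       [  0.  ,   0.  ,   0.  ,   1.  ]])}
```

View pics/w1.png

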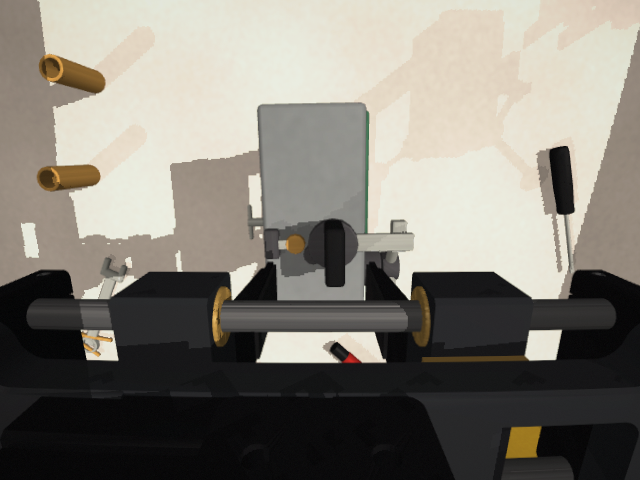

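The wrist view shows the bar knob upright at columns 325–345, rows 220–287, between but not centred on the fingers; the grey head spans columns 258–368.

```bash
python3 - <<'E'
from h import *
I=cv2.imread("pics/w1.png");m=eyes.camera_model("wrist")
sub=I[205:300,295:375].max(2)
for t in (18,25,32):
    b=max(blobs(sub<t),key=lambda r:r[0]);print(t,b)
for v in (215,222,230,240,260,275,284,288,292):print(v,I[v,318:352:2].max(1))
print(I[214:298:2,335].max(1))
for u,v in ((325,284),(345,284),(326,230),(344,230),(335,287),(335,221)):print(u,v,onz(m,u,v,291))
# head edges at z240
g=cv2.cvtColor(I,cv2.COLOR_BGR2GRAY)
for p in ((258,120),(264,250),(365,110),(368,255)):print(p,onz(m,*p,240))
E
```

```text
18 (np.int32(228), array([71, 58,  9, 37], dtype=int32), array([75.93, 75.4 ]))
25 (np.int32(403), array([29, 15, 20, 67], dtype=int32), array([34.92, 38.21]))
32 (np.int32(1321), array([29, 15, 21, 67], dtype=int32), array([39.07, 47.75]))
215 [146 147 148 147 148 141 139 137 138 139 138 137 138 139 140 139 139]
222 [ 86  48  36  29  11  12  12  14  13  12  13  15  56  54  99 138 136]
230 [45 46 46 21 16 22 22 23 25 24 23 23 23 47 73 73 76]
240 [47 47 46 26 21 25 27 27 28 28 29 31 25 21 75 75 76]
260 [45 45 45 29 17 23 26 26 28 27 29 29 25 20 71 71 70]
275 [151 152 151 106  17  23  26  26  26  26  27  28  25  19 150 150 149]
284 [150 150 150 149  39  22  26  28  28  27  27  26  25  92 149 152 152]
288 [151 150 149 148 148 149 150 151 152 152 152 150 149 149 149 152 152]
292 [150 151 152 150 151 152 152 152 153 152 152 152 152 150 152 152 150]
[138 138 103  19  14  15  15  15  23  28  28  28  27  28  29  28  28  28
  29  27  28  28  27  27  28  27  27  26  26  27  26  25  26  27  26  27
  19 152 152 152 152 153]
325 284 [563.01  37.08 291.  ]
345 284 [563.05  50.8  291.  ]
326 230 [525.14  37.79 291.  ]
344 230 [525.18  49.65 291.  ]
335 287 [565.23  43.95 291.  ]
335 221 [519.13  43.69 291.  ]
(258, 120) [450.42 -13.28 240.  ]
(264, 250) [552.9  -12.93 240.  ]
(365, 110) [443.62  67.83 240.  ]
(368, 255) [557.45  73.12 240.  ]
```

Emit:
move_arm(
  rows=[
    [[0,-0.0047,0.008,0,0],[0,0,0,0.02,0],[0,0,0,0.02,0],[0,0,0,0.02,0],[0,0,0,0.02,0],[0,0,0,0.0133,0],[0,0,0,0.0133,0],[0,0,0,0,0],[0,0,0,0,0]],
  ],
  grip_force=35,
)

```text
time: 2.98
tcp_pos: [543.4, 45.8, 448.8]
orientation: [3.142, -0.001, -3.141]
contact_force: [-0.2, 0.2, 0.3]
gripper_width: 47.5
finger_force: 0.0
```

Emit:
move_arm(
  rows=[
    [[0.3,0,0,0,0],[0.5,0,0,0,0],[1,0,0,0,0],[1,0,0,0,0],[1,0,0,0,0],[1,0,0,0,0],[1,0,0,0,0],[1,0,0,0,0]],
  ],
  grip_force=35,
)

```text
time: 3.65
tcp_pos: [543.7, 46.3, 450.2]
orientation: [3.138, 0.001, -3.141]
contact_force: [-0.2, 5.4, 0.7]
gripper_width: 13.8
finger_force: 35.0
```

Emit:
move_arm(
  rows=[
    [[1,0,0.001,0,0],[1,0,0,0,0.02],[1,0,0,0,0.02],[1,0,0,0,0.02],[1,0,0,0,0.02],[1,0,0,0,0.02],[1,0,0,0,0.02],[1,0,0,0,0.02],[1,0,0,0,0.02]],
  ],
)

```text
time: 4.4
tcp_pos: [543.7, 46.3, 450.2]
orientation: [3.141, 0.0, 2.636]
contact_force: [-0.1, 3.1, 1.8]
gripper_width: 14.3
finger_force: 35.0
```

```bash
python3 - <<'E'
from h import *
o=env.observe();print(o)
E
```

```text
{'time': 4.4, 'qpos': array([-0.01, -0.13,  1.83,  0.  ,  1.44, -1.08]), 'qvel': array([ 0.  , -0.01, -0.01,  0.  ,  0.01,  0.75]), 'tau': array([ -1.01, -30.2 , -35.65,  -0.56,   0.07,  -0.61]), 'tcp_pos': array([543.7 ,  46.28, 450.2 ]), 'orientation': array([3.14, 0.  , 2.64]), 'contact_force': array([-0.11,  3.14,  1.83]), 'torque': array([ 0.32,  0.26, -0.04]), 'finger_force': 34.99844491481781, 'gripper_width': 14.322732998111753}
```

Emit:
move_arm(
  rows=[
    [[1,0,0,0,0.02],[1,0,0,0,0.02],[1,0,0,0,0.02],[1,0,0,0,0.02],[1,0,0,0,0.02],[1,0,0,0,0.02],[1,0,0,0,0.02],[1,0,0,0,0.02],[1,0,0,0,0],[1,0,0,0,0],[1,0,0,0,0]],
  ],
)

```text
time: 5.32
tcp_pos: [543.5, 46.0, 450.1]
orientation: [-3.141, 0.0, 2.138]
contact_force: [-3.3, -0.4, 4.4]
gripper_width: 13.9
finger_force: 35.3
```

```bash
python3 - <<'E'
from h import *
o=env.observe();print(o)
E
```

```text
{'time': 5.3167, 'qpos': array([-0.01, -0.13,  1.83, -0.  ,  1.44, -0.58]), 'qvel': array([-0.  ,  0.  , -0.  , -0.  , -0.  ,  0.01]), 'tau': array([ -0.52, -28.22, -35.7 ,   0.33,  -0.95,   0.7 ]), 'tcp_pos': array([543.48,  45.99, 450.14]), 'orientation': array([-3.14,  0.  ,  2.14]), 'contact_force': array([-3.25, -0.38,  4.44]), 'torque': array([-0.1 ,  0.67,  0.74]), 'finger_force': 35.266395807266235, 'gripper_width': 13.891741993174286}
```

Emit:
move_arm(
  rows=[
    [[0,0,0,0,0],[0,0,0,0,0],[0,0,0,0,0],[0,0,0,0,0],[0,0,0,-0.02,0],[0,0,0,-0.03,0],[0,0,0,-0.03,0],[0,0,0,-0.0267,0]],
  ],
)

```text
time: 5.98
tcp_pos: [543.7, 46.0, 530.6]
orientation: [3.141, 0.0, 2.136]
contact_force: [-0.3, -0.1, -0.1]
gripper_width: 47.3
finger_force: 0.0
```

Emit:
move_arm(
  rows=[
    [[0,0,0,0,-0.02],[0,0,0,0,-0.02],[0,0,0,0,-0.02],[0,0,0,0,-0.02],[0,0,0,0,-0.02],[0,0,0,0,-0.02],[0,0,0,0,-0.02],[0,0,0,0,-0.02],[0,0,0,0,-0.02],[0,0,0,0,-0.02],[0,0,0,0,-0.02],[0,0,0,0,-0.02],[0,0,0,0,-0.02],[0,0,0,0,-0.02],[0,0,0,0,-0.02],[0,0,0,0,-0.02]],
  ],
)

```text
time: 7.32
tcp_pos: [543.8, 46.1, 529.4]
orientation: [3.141, -0.0, -3.139]
contact_force: [-0.2, 0.7, -0.3]
gripper_width: 47.4
finger_force: 0.0
```

Emit:
move_arm(
  rows=[
    [[-0.4,-0.032,0.0155,0,0],[-0.4,-0.032,0.0155,0,0],[-0.4,-0.032,0.0155,0,0],[-0.4,-0.032,0.0155,0,0],[-0.4,-0.032,0.0155,0,0],[-0.4,0,0,0,0],[-0.4,0,0,0,0]],
  ],
)

```text
time: 7.9
tcp_pos: [664.6, 104.6, 528.0]
orientation: [-3.141, -0.002, -3.141]
contact_force: [0.2, -1.2, -0.7]
gripper_width: 66.2
finger_force: 0.0
```

```bash
python3 - <<'E'
from h import *
o=env.observe();print(o["time"],o["tcp_pos"],o["orientation"],o["gripper_width"],o["contact_force"])
print(eyes.camera_model("wrist")["extrinsics"]);cv2.imwrite("pics/w2.png",eyes.get_image("wrist")[:,:,::-1])
E
```

```text
7.9 [664.62 104.6  527.99] [-3.14 -0.   -3.14] 66.19609362076477 [ 0.17 -1.19 -0.72]
[[ -0.    -0.97  -0.23 600.26]
 [  1.    -0.     0.   105.77]
 [ -0.    -0.23   0.97 508.37]
 [  0.     0.     0.     1.  ]]
```

View pics/w2.png

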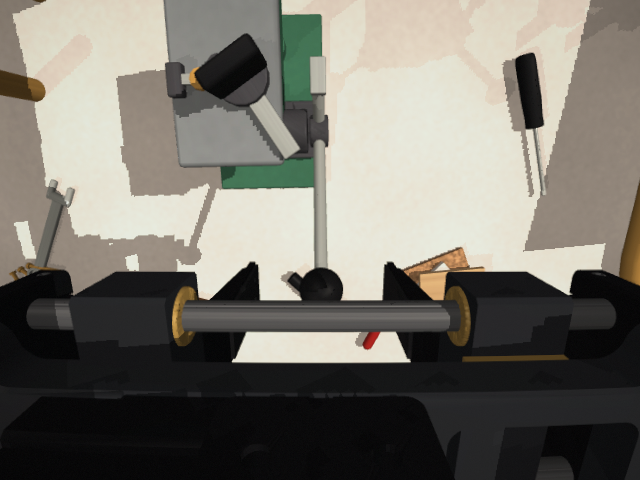

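The wrist view shows the knob turned (bar now slanted, tongue swung clear at (275,125)), and the ball centred at about (322,289), partly behind the gripper rod, with the lever at column 320.

```bash
python3 - <<'E'
from h import *
I=cv2.imread("pics/w2.png");m=eyes.camera_model("wrist")
k=(I[262:302,290:355].max(2)<50)
for v in range(264,302,3):
    x=np.where(I[v,296:350].max(1)<60)[0]+296;print(v,x.min() if len(x) else None,x.max() if len(x) else None)
for v in (287,290,293):print(onz(m,322,v,279))
E
```

```text
264 None None
267 None None
270 312 330
273 296 334
276 296 337
279 296 339
282 296 341
285 296 341
288 296 342
291 299 341
294 300 341
297 301 340
300 302 339
[691.23 106.2  279.  ]
[693.56 106.2  279.  ]
[695.9  106.21 279.  ]
```

Emit:
move_arm(
  rows=[
    [[-0.4,-0.018,0.0013,0,0],[-0.4,-0.018,0.0013,0,0],[-0.4,0,0,0.02,0],[-0.4,0,0,0.02,0],[-0.4,0,0,0.02,0],[-0.4,0,0,0.02,0],[-0.4,0,0,0.0125,0],[-0.4,0,0,0.0115,0],[-0.4,0,0,0,0],[-0.4,0,0,0,0]],
  ],
  grip_force=25,
)

```text
time: 8.78
tcp_pos: [690.5, 106.1, 451.1]
orientation: [-3.142, -0.001, 3.142]
contact_force: [-0.1, 0.1, 0.4]
gripper_width: 66.3
finger_force: 0.0
```

Emit:
move_arm(
  rows=[
    [[-0.1,0,0,0,0],[0.1,0,0,0,0],[0.3,0,0,0,0],[1,0,0,0,0],[1,0,0,0,0],[1,0,0,0,0],[1,0,0,0,0]],
  ],
  grip_force=25,
)

```text
time: 9.37
tcp_pos: [690.8, 105.3, 452.1]
orientation: [-3.139, 0.0, 3.141]
contact_force: [-0.6, -5.0, 0.2]
gripper_width: 31.2
finger_force: 25.0
```

```bash
python3 - <<'E'
from h import *
print(env.observe())
cv2.imwrite("pics/w3.png",eyes.get_image("wrist")[:,:,::-1])
E
```

```text
{'time': 9.3667, 'qpos': array([ 0.07,  0.21,  1.48, -0.  ,  1.46, -1.5 ]), 'qvel': array([-0.  ,  0.  , -0.  ,  0.01,  0.  ,  0.  ]), 'tau': array([  3.31, -45.47, -36.33,   1.24,  -0.07,   0.  ]), 'tcp_pos': array([690.75, 105.26, 452.06]), 'orientation': array([-3.14,  0.  ,  3.14]), 'contact_force': array([-0.55, -4.95,  0.16]), 'torque': array([-0.8 ,  0.06, -0.02]), 'finger_force': 25.000423192977905, 'gripper_width': 31.170856178283486}
```

View pics/w3.png

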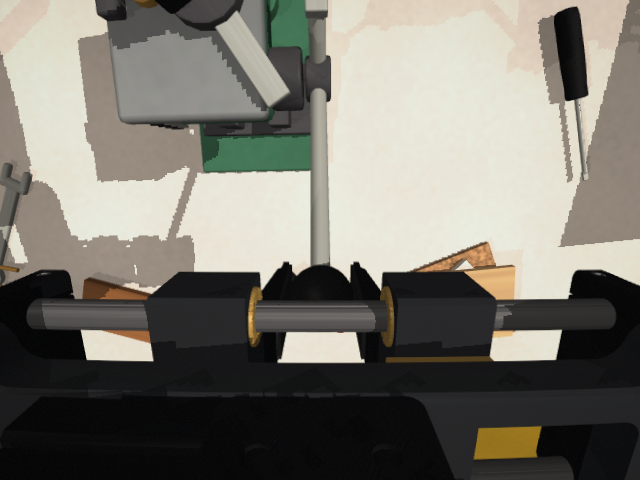

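The ball at (320,290) is held between both fingers (31 mm opening against the 32 mm diameter). I'll follow the arc down now.

Emit:
move_arm(
  rows=[
    [[1,-0.0051,-0.001,0.0078,0],[1,-0.0047,0,0.0081,0],[1,-0.0043,0,0.0083,0],[1,-0.0039,0,0.0085,0],[1,-0.0034,0,0.0087,0],[1,0,0,0,0]],
  ],
)

```text
time: 9.92
tcp_pos: [707.6, 105.1, 419.6]
orientation: [-3.141, 0.002, 3.141]
contact_force: [1.3, -4.0, 5.0]
gripper_width: 30.7
finger_force: 25.0
```

Emit:
move_arm(
  rows=[
    [[1,-0.003,0,0.0089,0],[1,-0.0025,0,0.009,0],[1,-0.0021,0,0.0091,0],[1,-0.0016,0,0.0092,0],[1,-0.0012,0,0.0093,0],[1,0,0,0,0],[1,0,0,0,0],[1,0,0,0,0]],
  ],
)

```text
time: 10.58
tcp_pos: [715.2, 105.1, 387.7]
orientation: [-3.141, 0.003, 3.141]
contact_force: [-0.2, -4.1, 6.2]
gripper_width: 31.1
finger_force: 25.0
```

```bash
python3 - <<'E'
from h import *
o=env.observe();print(o)
W=eyes.get_image("wrist")[:,:,::-1];S=eyes.get_image("side")[:,:,::-1]
a=cv2.resize(W,(400,300));b=cv2.resize(S[120:360,220:480],(400,369))
c=np.zeros((369,800,3),np.uint8);c[:300,:400]=a;c[:,400:]=b
cv2.imwrite("pics/f.png",np.clip(c*1.3,0,255).astype(np.uint8))
E
```

```text
{'time': 10.5833, 'qpos': array([ 0.07,  0.29,  1.49, -0.  ,  1.36, -1.5 ]), 'qvel': array([ 0., -0., -0., -0.,  0.,  0.]), 'tau': array([  3.14, -44.4 , -31.99,   1.1 ,   0.07,   0.  ]), 'tcp_pos': array([715.18, 105.14, 387.72]), 'orientation': array([-3.14,  0.  ,  3.14]), 'contact_force': array([-0.22, -4.13,  6.17]), 'torque': array([-0.67,  0.02,  0.05]), 'finger_force': 25.00073343515396, 'gripper_width': 31.0597054370082}
```

View pics/f.png

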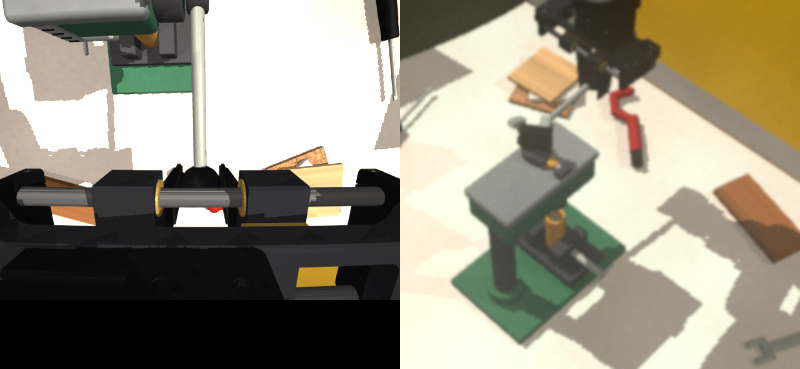

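```bash
python3 -c "
from station import close_job
print(close_job())"
```

```text
the job is handed in; nothing more can be done
None
```

I released the quill lock with a 1.0 rad clockwise turn. The feed lever is pulled down by its ball about 64 mm (65 mm asked), so the bit should be about 20 mm below rest. The arm handed the job in at 10.7 s, still holding the ball against about 6 N of spring force; I judged the bit's depth from the ball's drop and that force, not by seeing the tip in the sleeve.

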